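# Gauge the pinch of the strip fixture

## Task

Lift the loose plywood cover off the two pins of the pinch fixture and lay it flat on the yellow sheet, roughly in the middle, letting go of it. Then take the gauge blade by its handle out of the wooden holder and slide it upright, tip down, between the fixture's two metal plates until it drags snugly, with the sprung plate pushed back about 2 mm (never as much as 4.5 mm, and the tip not out below the plates). Finish while still holding the blade by its handle at that depth, and leave the other parts on the bench alone.

Things in the scene. Friction and masses are not known exactly. Their poses are not given: they have to be found in the camera images.
- fixture: Pinch fixture: plywood box open on top, fixed, 110 (x) x 110 (y) x 102 mm high, origin at the centre of its underside, z up. Two end walls, 14 mm thick at x = +-41 mm, carry the cover at 102 mm; on each a 7 mm steel pin at y = 0 stands 12 mm higher. Between them two metal plates, 46 mm wide (x), face each other along y, 18 to 88 mm high, with lead-in lips flaring to 98 mm.
- cover: Loose plywood cover, 110 (x) x 116 (y) x 6 mm, about 0.12 kg, two 11 mm holes at x = +-41 mm over the fixture's pins. Origin at the centre of its underside, z up. In the middle a round dark knob, 26 mm in diameter, its top 38 mm above the origin; wider flat rings (to 48 mm) round its foot up to 14 mm.
- blade: Gauge blade: flat steel, 24 mm wide (x), 6 mm thick (y); red and white handle, 34 (x) x 16 mm (y), from 95 to 140 mm above the tip. Origin at the centre of the square tip, z up the blade to the handle. About 0.1 kg. Stands upright in the holder, its axes along the holder's.
- tip (a point): Centre of the blade's tip (the blade's origin).
- holder: Wooden block fixed to the bench, 80 (x) x 70 (y) x 65 mm high, origin at the centre of its underside; in its top a slot, 27 (x) x 9 mm (y), 55 mm deep, where the blade stands loosely, its tip 10 mm above the bench.
- sheet: Yellow abrasive sheet fixed flat on the bench, 170 (x) x 190 (y) x 2 mm, origin at the centre of its underside.
- backplate: Aluminium plate on the -y side of the fixture's gap (axes as the fixture's), gap face vertical, origin on that face at bench height. Clamped at a setting that varies: the gap at the plates' lower edges is 0.5 to 2.5 mm. Both plates hang in one head that floats softly (0.4 N/mm) up to 6 mm either way along y and so centres itself on the blade.
- mouth (a point): Point in the gap 4 mm from the back plate's face (1 mm more than half the blade's thickness), midway along x, 88 mm above the bench where the lips begin. The blade's centre line goes straight down through it, the blade's width along the fixture's x.
- sprung_plate: Brass plate on the +y side of the gap, axes as the fixture's, origin 18 mm below its lower inner edge. Its gap face leans 8 degrees away: the gap widens upwards 1.4 mm per 10 mm, to 10 to 12 mm at 88 mm height. The going-down tip meets it 31 to 45 mm below the start of the lips, depending on the setting; every 7 to 10 mm farther pushes it back 1 mm.
- press (a joint): How far the sprung plate is pushed back along the fixture's +y, in m: 0 at rest, stop at 0.008. Spring 3.5 N/mm; the blade drags with some 3 N when it is pushed back 1 mm, 6 to 9 N at 2 mm, 11 N at 3 mm. With the tip level with the plates' lower edges it reads about 0.0035 at the widest setting, 0.005 at the narrowest.
- hub_a: Plywood hub part, 60 x 45 x 18 mm; lies loose on the bench, leave it alone. Origin at the centre of its underside.
- hub_b: Plywood hub part, 52 x 45 x 18 mm; lies loose on the bench, leave it alone. Origin at the centre of its underside.
- hub_c: Plywood hub part, 60 x 45 x 18 mm; lies loose on the bench, leave it alone. Origin at the centre of its underside.
- ring_stack: Stack of dark plywood rings glued together, 32 mm in diameter, 48 mm high; lies loose on the bench, leave it alone. Origin at the centre of its underside.
- knife: White and red closed knife handle, 100 x 22 x 14 mm; lies loose on the bench, leave it alone. Origin at the centre of its underside.
Mind the look-alikes: they are no part of the job. Of the things that look like the fixture, the middle-sized one is meant.

How it is judged (in metres and radians):
On the way, in this order (a step that is already met when the one before it is completed fails the run):
1. the cover is off the pins and lies flat on the yellow sheet, released (horizontal distance between cover and sheet below 0.06 m and height (world z) of cover below 0.008 m and angle between cover's own z axis and vertical below 0.08 rad and linear speed of cover below 0.03 m/s and contact force between cover and the fingers below 0.2 N), for 0.2 s.
2. the blade is held clear of the holder (height (world z) of tip above 0.07 m and contact force between blade and the fingers above 2 N), for 0.1 s.
3. the blade, held, is between the plates and pushes the sprung plate back by 1 mm or more (z of tip in the frame of fixture between 0.019 and 0.075 m and x of tip in the frame of fixture between -0.015 and 0.015 m and y of tip in the frame of fixture between -0.015 and 0.015 m and value of joint press above 0.001 m and contact force between blade and the fingers above 2 N), for 0.2 s.
At the end, for the whole second after the job is handed in: Cover flat, released, within 60 mm of the sheet's centre. Blade held still in the fingers, upright within 0.12 rad, along the plates within 0.2 rad, tip 19 to 75 mm above the bench in the gap, over 1 N on both plates, sprung plate pushed back 1 to 3 mm (all of step 1 and z of tip in the frame of fixture between 0.019 and 0.075 m and x of tip in the frame of fixture between -0.015 and 0.015 m and y of tip in the frame of fixture between -0.015 and 0.015 m and value of joint press between 0.001 and 0.003 m and velocity of joint press between -0.003 and 0.003 m/s and contact force between blade and sprung_plate above 1 N and contact force between blade and backplate above 1 N and contact force between blade and the fingers above 3 N and angle between blade's own z axis and vertical below 0.12 rad and angle between the x axis of blade and the x axis of fixture, either way round below 0.2 rad and linear speed of blade below 0.01 m/s); the arm keeps its last pose, push and grip.
It fails at once if the blade was forced: the sprung plate was pushed back 4.5 mm or more (value of joint press above 0.0045 m).
It fails at once if one of the other parts on the bench was moved by over 30 mm (distance of any of hub_a, hub_b, hub_c, ring_stack, knife from where it was at the start of the episode above 0.03 m).
It also fails if it takes over 69 s, if anything falls off the work surface, if the arm or the gripper's body presses on something with over 40 N, if the wrist force passes 120 N, or if a joint passes its speed limit or range.

## Robot

A 6-joint arm with a two-finger parallel gripper is mounted at the origin on the work surface. World frame = base frame: x ahead of the robot, y to its left, z up, the work surface at z = 0. Lengths are in m, angles in degrees, forces in N, time in s.
With the tool pointing down it reaches from about 0.25 to 0.725 m from the base axis. Payload 4 kg.
Tool frame: the origin (TCP) lies at the very end of the fingers, on their centre line; the grasp point (between the pads) lies 19 mm behind it; z points along the fingers, y is the line along which they close (so a half turn about z gives the same grasp; the last joint's range is limited). The gripper opens to 85 mm and grips with 20 to 120 N. Pads are 22 mm wide; open, the fingers measure 114 mm over their backs; the gripper's body (76 mm by 85 mm) begins 54 mm behind the grasp point. The pads swing forward as they close: fully open they stand 13 mm farther back than shut.
Start: joints at [-69.271, 13.785, 0.286, 76.501, 0, 90], TCP at [0.177, -0.468, 0.231] pointing down, gripper open.
Joint ranges: [-155.79, 155.79], [-60.16, 107.12], [-62.33, 73.08], [-114, 123.19], [-81.49, 82.49], [-180, 180]. Speed limits (degrees/s): [159.86, 159.86, 180, 180, 180, 180].

## Interface

Orientations are given as [roll, pitch, yaw] about the fixed x, y, z axes, in that order (R = Rz(yaw) Ry(pitch) Rx(roll)).
In Python, from station import ctrl, imaging gives the robot as it stands.
- The arm moves only by the tool send_rows, never from a script. Its argument "commands" is a list of rows, each a list of 5 numbers: the finger opening in mm, from 0 to 85.4, then the shift along the tool's x, y, z in mm, then the turn about the tool's z in units of 5 degrees (1.0 is 5 degrees). In form: [[gripper, x, y, z, yaw], ...]. A call has 1 to 10 rows; each row is the pose to reach, as a shift and turn from the pose commanded when the call began, along the tool's axes at that moment; what a row does not reach only later rows make up. A row lasts 1/8 s, in which the tool goes at most 62.5 mm and 10.7 degrees, less where a joint would pass 70% of its speed; a pose out of reach is approached as far as the arm can. A call with a gripper value outside its range is refused whole. The fingers move at their own pace and stop on an object; "grip_force" is the grip in N (left out, the last holds). Time passes only in rows, so rows that repeat a pose let the fingers close. It gives the time, the measured TCP pose, the force, the opening and the grip force at its end, in the units of the state.
- ctrl.get_obs(): the state, without advancing time (a new reading comes with each control period).
- imaging.grab_frame(name): name is "side" or "top"; returns a dict with "pixels" (384x512x3 uint8, blue, green, red), "z_map" (384x512 float32, m along the optical axis (not along the pixel's ray), 0 where there is no reading), "K" (3x3 intrinsics, pixels), "xyz" and "attitude" of the camera in the world. Camera axes: x right, y down, z forward; pixel columns grow to the right and rows downward; lengths in m; the calibration is good to about 2 mm. A picture is of the moment at which its call begins.
- ctrl.hand_in(): hands the job in; it is judged then, once.
The state is a dict: "time": time; "joint_pos": joint angles; "joint_vel": joint speeds; "tau": joint torques, N m; "tool_pos": TCP position; "tool_rot": TCP orientation; "wrist_force": force on the tool from outside, world axes, zero at the start; "ft_torque": the same for the moment, N m; "grip_width": finger opening in m; "finger_force": force on a finger pad.
Only numpy, scipy, OpenCV 4.12 (cv2) and the standard library are available. Lean on these libraries where they do the work, as an engineer would, in place of code of your own. Each camera call takes 0.05 s, during which the arm holds its last target. There are 200 camera calls.

## Working session

There is one attempt and no reset: what is moved stays moved. The work goes in short steps, Python scripts to look and compute and a tool call to move; the robot and the scene stay as the last step left them, time stands still between calls to the robot, and variables do not carry over. Pictures are saved under pics/ and viewed, at most 10 in all, crops included, and the job is handed in when it is done.

Besides the shell and the picture viewer there is one more tool, called after "Call:" as name(argument=value, ...), one argument or row to a line, values as JSON. send_rows: Moves the arm, as the interface text tells. Its arguments: {"type":"object","properties":{"commands":{"type":"array"},"grip_force":{"type":"number"}},"required":["commands"]}

```bash
ls; mkdir -p pics
cat > h.py <<'E'
import numpy as np, cv2
from scipy.spatial.transform import Rotation as R
from station import ctrl, imaging
def grab(n):
    f=imaging.grab_frame(n); return f
def cloud(f):
    z=f["z_map"]; K=np.array(f["K"]); v,u=np.mgrid[:z.shape[0],:z.shape[1]]
    p=np.stack([(u-K[0,2])/K[0,0]*z,(v-K[1,2])/K[1,1]*z,z],-1)
    a=np.array(f["attitude"])
    Rm=a if a.shape==(3,3) else (R.from_euler('xyz',a,degrees=True).as_matrix() if a.size==3 else R.from_quat(a).as_matrix())
    w=p@Rm.T+np.array(f["xyz"]); w[z==0]=np.nan
    return w
E
python3 - <<'E'
from h import *
for n in("top","side"):
    f=grab(n); cv2.imwrite(f"pics/{n}0.png",f["pixels"]); np.savez(f"{n}0.npz",**{k:np.array(v) for k,v in f.items()})
    print(n,f["K"],f["xyz"],f["attitude"])
    w=cloud(f); print(np.nanpercentile(w.reshape(-1,3),[1,50,99],axis=0))
print(ctrl.get_obs())
E
```

```text
pics
top [[352.02442162   0.         254.79450911]
 [  0.         352.02442162 193.84906699]
 [  0.           0.           1.        ]] [0.40102406 0.01482167 0.84518933] [-171.7769092    -0.22375719  -88.94242641]
[[ 1.00083202e-01 -9.67220433e-01 -7.52927000e-01]
 [ 5.26525971e-01  1.23255582e-02  7.62461478e-04]
 [ 1.58692708e+00  9.35594504e-01  1.38819565e-01]]
side [[418.95376273   0.         257.2183565 ]
 [  0.         418.95376273 186.63075782]
 [  0.           0.           1.        ]] [ 0.38206883 -0.8886663   0.6209407 ] [-120.05752504   -0.36168918   -8.14141828]
[[-4.43187532e-01 -5.11534836e-01 -7.51779300e-01]
 [ 5.24034869e-01  1.54792535e-02  1.61122184e-03]
 [ 1.89383695e+00  2.46649775e+00  5.14368988e-01]]
{'time': 0.1, 'joint_pos': array([-6.92706615e+01,  1.38276214e+01,  2.20436782e-01,  7.64986245e+01,
       -3.18545072e-03,  9.00020186e+01]), 'joint_vel': array([ 0.0047589 , -0.13652735,  0.22873362, -0.04690743,  0.0016172 ,
        0.08762114]), 'tau': array([-1.61408143e-04, -3.73138046e+01,  2.53009880e+01,  1.09072143e-02,
       -6.60968931e-05, -1.99047093e-05]), 'tool_pos': array([ 0.17676562, -0.46712086,  0.23049758]), 'tool_rot': array([-1.79894191e+02,  3.18917303e-03,  2.07273258e+01]), 'wrist_force': array([-0.18604999,  0.45064721,  0.36140123]), 'ft_torque': array([-0.03274966,  0.05240011, -0.02302665]), 'finger_force': 0.0, 'grip_width': 0.0851434532342289}
```

View pics/top0.png

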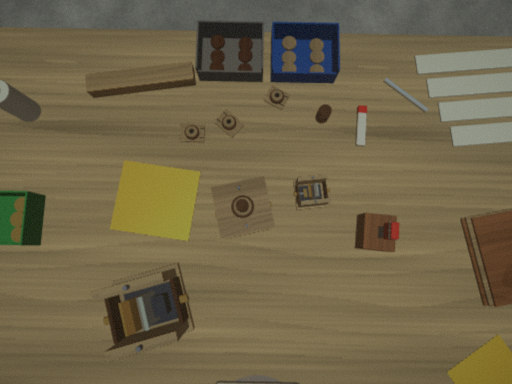

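View pics/side0.png

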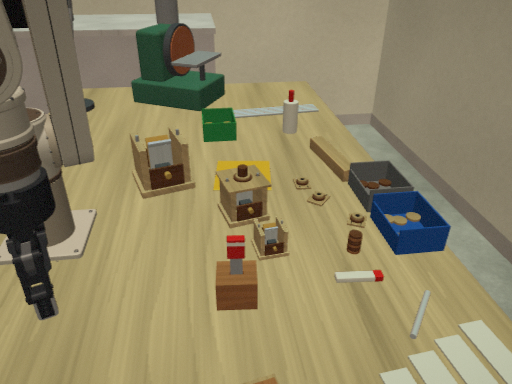

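Top view: covered fixture at about (243,207), yellow sheet at (155,200), holder at (378,232) with the red handle at (392,231), and a small decoy at (312,192). The big decoy is at (148,310). Side view: the fixture's drawer knob faces -y. The open decoys show the aluminium plate on that drawer side.

```bash
cat > m.py <<'E'
from h import *
def load(n): return dict(np.load(f"{n}0.npz"))
def rect(P,name):
    (c,s,a)=cv2.minAreaRect((P[:,:2]*1000).astype(np.float32)); print(name,len(P),"c",np.round(c,1),"size",np.round(s,1),"ang",round(a,1),"z",np.round(np.median(P[:,2])*1000,1))
for n in("top","side"):
    f=load(n); w=cloud(f); px=f["pixels"]; hsv=cv2.cvtColor(px,cv2.COLOR_BGR2HSV)
    roi=np.zeros(px.shape[:2],bool)
    def box(u0,u1,v0,v1):
        m=roi.copy(); m[v0:v1,u0:u1]=1; return m
    F,S,H=(box(205,280,170,245),box(100,205,155,245),box(350,405,205,260)) if n=="top" else (box(210,280,160,225),box(205,280,150,195),box(205,265,230,312))
    z=w[...,2]
    print(n)
    rect(w[F&(z>.100)&(z<.113)],"cover"); k=F&(z>.13)&(z<.15); rect(w[k],"knob"); print(np.round(np.nanmean(w[k],0),4))
    yel=S&(hsv[...,0]>20)&(hsv[...,0]<35)&(hsv[...,1]>190)&(z<.03)&(z>-.03); rect(w[yel],"sheet")
    rect(w[H&(z>.055)&(z<.072)],"holder"); b=H&(z>.135)&(z<.165); rect(w[b],"handle"); print(np.round(np.nanmean(w[b],0),4))
    print("zmax",np.nanmax(z[F]),np.nanmax(z[H]))
E
python3 m.py
```

```text
top
cover 2531 c [481.5  40.4] size [109.9 116.1] ang 13.0 z 108.4
knob 124 c [481.8  40.4] size [24.6 22.3] ang 1.1 z 140.5
[0.481  0.0403 0.1404]
sheet 0 c [0. 0.] size [0. 0.] ang 0.0 z nan
holder 944 c [ 435.3 -262.1] size [70.8 80. ] ang 84.6 z 65.4
handle 186 c [ 435.5 -261.9] size [16.6 33.8] ang 86.0 z 149.8
[ 0.435  -0.26    0.1483]
zmax 0.14320969514945958 0.15414081974649152
side
cover 889 c [479.9  38.4] size [111.4 122.2] ang 13.0 z 108.7
knob 75 c [480.4  37.3] size [29.2 22.7] ang 85.1 z 140.1
[0.4799 0.0333 0.1383]
sheet 413 c [502.6 252. ] size [185.  165.1] ang 82.5 z 2.8
holder 1102 c [ 447.1 -211.1] size [192.6  86.8] ang 76.1 z 65.7
handle 211 c [ 433.6 -265.3] size [19.2 32.8] ang 87.4 z 148.8
[ 0.4333 -0.2688  0.1464]
zmax 0.14281534976747134 0.1525587569538388
  return _methods._mean(a, axis=axis, dtype=dtype,
  ret = ret.dtype.type(ret / rcount)
```

```bash
cat >> h.py <<'E'
def go(x,y,z,yaw):
    o=ctrl.get_obs(); p=np.array(o["tool_pos"]); Rt=R.from_euler('xyz',o["tool_rot"],degrees=True)
    d=Rt.inv().apply(np.array([x,y,z])-p)*1000
    cur=o["tool_rot"][2]; dy=-(yaw-cur); dy=(dy+180)%360-180
    print("t",round(o["time"],2),"pos",np.round(p*1000,1),"rot",np.round(o["tool_rot"],2),"w",round(o["grip_width"]*1000,1),"f",np.round(o["wrist_force"],1),"ff",round(o["finger_force"],1))
    print("ROW shift",np.round(d,1),"yawunits",round(dy/5,2),"rows",np.ceil(max(np.linalg.norm(d)/62.5,abs(dy)/10.7)))
E
python3 - <<'E'
from h import *
f=dict(np.load("top0.npz")); w=cloud(f); hsv=cv2.cvtColor(f["pixels"],cv2.COLOR_BGR2HSV)
m=(hsv[...,0]>20)&(hsv[...,0]<35)&(hsv[...,1]>150); m[:,:100]=0;m[:,205:]=0;m[:150]=0;m[250:]=0
m&=abs(w[...,2]-.002)<.015
print(hsv[200,155],w[200,155],m.sum()); P=w[m]
if len(P):print(cv2.minAreaRect((P[:,:2]*1000).astype(np.float32)),np.median(P[:,2]))
go(.481,.040,.20,13)
E
```

```text
[ 25 168 152] [0.50312153 0.25355298 0.00393404] 5359
((504.5896301269531, 254.05429077148438), (189.277587890625, 168.6979217529297), 82.40972137451172) 0.002289218990154551
t 0.1 pos [ 176.8 -467.1  230.5] rot [-179.89    0.     20.73] w 85.1 f [-0.2  0.5  0.4] ff 0.0
ROW shift [ 464.  -366.6   31.1] yawunits 1.55 rows 10.0
```

Call:
send_rows(
  commands=[
    [85, 58, -46, 3, 0.2],
    [85, 116, -92, 6, 0.4],
    [85, 174, -137, 9, 0.6],
    [85, 232, -183, 12, 0.8],
    [85, 290, -229, 15, 1.0],
    [85, 348, -275, 20, 1.2],
    [85, 406, -321, 25, 1.4],
    [85, 464, -366, 30, 1.55],
    [85, 464, -366, 30, 1.55],
    [85, 464, -366, 30, 1.55],
  ],
  grip_force=40,
)

```text
time: 1.35
tool_pos: [0.4822, 0.0418, 0.2005]
tool_rot: [-180.0, 0.0, 13.2]
wrist_force: [0.2, -0.6, -0.3]
grip_width: 0.0852
finger_force: 0.0
```

Run:
```python
from h import *
go(.481,.040,.118,13)
```

```text
t 1.35 pos [482.2  41.8 200.5] rot [-1.7997e+02  4.0000e-02  1.3180e+01] w 85.2 f [ 0.2 -0.6 -0.3] ff 0.0
ROW shift [-1.5  1.5 82.5] yawunits 0.04 rows 2.0
```

Call:
send_rows(
  commands=[
    [70, -1, 1.5, 40, 0],
    [60, -1, 1.5, 70, 0],
    [50, -1, 1.5, 81, 0],
    [40, -1, 1.5, 81, 0],
    [15, -1, 1.5, 81, 0],
    [15, -1, 1.5, 81, 0],
    [15, -1, 1.5, 81, 0],
    [15, -1, 1.5, 81, 0],
    [15, -1, 1.5, 81, 0],
    [15, -1, 1.5, 81, 0],
  ],
  grip_force=50,
)

```text
time: 2.6
tool_pos: [0.4816, 0.0379, 0.1217]
tool_rot: [-179.9, -0.2, 13.0]
wrist_force: [-1.0, 4.2, 6.7]
grip_width: 0.0241
finger_force: 49.6
```

Call:
send_rows(
  commands=[
    [15, 0, 0, -10, 0],
    [15, 0, 0, -20, 0],
    [15, 0, 0, -35, 0],
    [15, 0, 0, -55, 0],
    [15, 0, 0, -75, 0],
    [15, 0, 0, -75, 0],
  ],
)

```text
time: 3.35
tool_pos: [0.4822, 0.0365, 0.1973]
tool_rot: [179.9, -0.2, 12.9]
wrist_force: [-0.3, 1.0, -1.2]
grip_width: 0.0244
finger_force: 49.3
```

Run:
```python
from h import *
f=grab("side"); cv2.imwrite("pics/s1.png",f["pixels"][60:330,130:400])
f=grab("top"); w=cloud(f); z=w[...,2]; m=(z>.165)&(z<.190); m[:,:200]=0;m[:,290:]=0
P=w[m]; print(len(P)); 
if len(P): print(np.linalg.lstsq(np.c_[P[:,:2],np.ones(len(P))],P[:,2],rcond=None)[0],np.median(P[:,2]))
go(.504,.253,.19,13)
```

```text
0
t 3.45 pos [480.7  36.7 195.2] rot [1.7994e+02 1.0000e-02 1.2950e+01] w 24.0 f [-0.1 -0.1 -1.1] ff 49.3
ROW shift [  71.2 -205.6    5. ] yawunits -0.01 rows 4.0
```

View pics/s1.png

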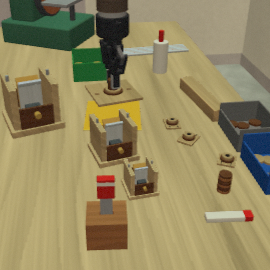

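The side crop shows the cover in the gripper at crop (113,90), and the middle fixture open below at (112,140).

Call:
send_rows(
  commands=[
    [15, 15, -45, 0, 0],
    [15, 35, -100, 0, 0],
    [15, 55, -155, 0, 0],
    [15, 71, -206, 0, 0],
    [15, 71, -206, 0, 0],
    [15, 71, -206, 50, 0],
    [15, 71, -206, 100, 0],
    [15, 71, -206, 140, 0],
    [15, 71, -206, 160, 0],
    [15, 71, -206, 160, 0],
  ],
)

```text
time: 4.7
tool_pos: [0.5235, 0.1841, 0.0357]
tool_rot: [-177.4, 0.4, 18.0]
wrist_force: [-0.0, 0.5, -0.6]
grip_width: 0.0241
finger_force: 49.5
```

Run:
```python
from h import *
go(.504,.253,.0222,13)
f=grab("top"); cv2.imwrite("pics/t2.png",cv2.resize(f["pixels"][140:260,90:330],None,fx=3,fy=3,interpolation=cv2.INTER_CUBIC)); np.savez("t2.npz",**{k:np.array(v) for k,v in f.items()})
```

```text
t 4.7 pos [523.5 184.1  35.7] rot [-177.42    0.43   18.02] w 24.1 f [-0.   0.5 -0.6] ff 49.5
ROW shift [  2.8 -70.9  16.7] yawunits 1.0 rows 2.0
```

View pics/t2.png

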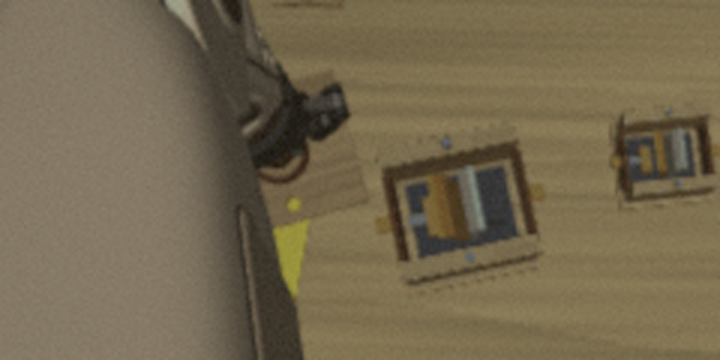

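The crop shows the open fixture at crop (460,212): brass plate on the left (+y), aluminium on the right (-y), pins at (447,143) and (470,257). The arm stopped short of the sheet, with the cover at crop (310,145). I'll check why.

Run:
```python
from h import *
o=ctrl.get_obs()
for k,v in o.items(): print(k,np.round(v,2))
f=grab("side"); cv2.imwrite("pics/s2.png",cv2.resize(f["pixels"][0:270,0:360],None,fx=2,fy=2))
```

```text
time 4.75
joint_pos [ 18.02  29.34  -7.93  53.13   2.62 179.94]
joint_vel [-0.01 -1.72  1.87  2.78 -0.44 -0.01]
tau [-7.000e-01 -4.866e+01  2.249e+01 -2.000e-02  4.000e-02  0.000e+00]
tool_pos [0.52 0.18 0.04]
tool_rot [-177.38    0.41   18.07]
wrist_force [ 0.05  0.98 -1.9 ]
ft_torque [-0.03 -0.04  0.02]
finger_force 49.54
grip_width 0.02
```

View pics/s2.png

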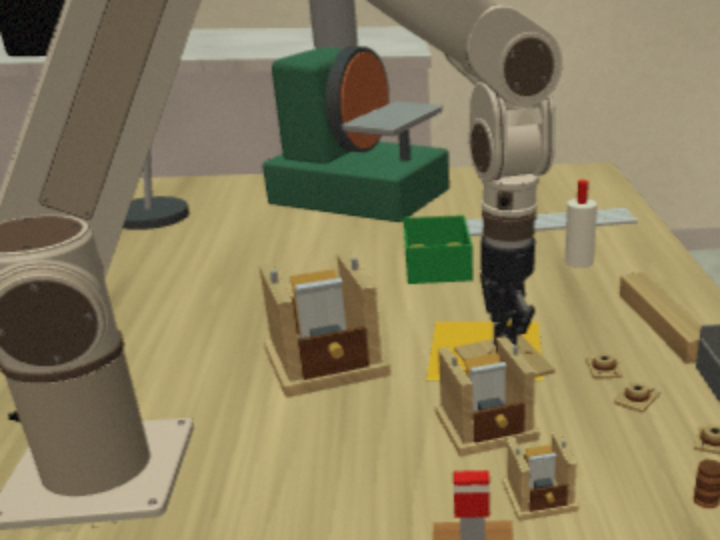

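Joint 6 is at its limit (180°), since yaw = q1+180-q6. I'll lift, turn to yaw about 60, then place.

Call:
send_rows(
  commands=[
    [15, 0, 0, -40, 0],
    [15, 0, 0, -80, 0],
    [15, 0, 0, -100, -2],
    [15, 0, 0, -100, -4],
    [15, 0, 0, -100, -6],
    [15, 0, 0, -100, -8],
    [15, 0, 0, -100, -8.4],
    [15, 0, 0, -100, -8.4],
    [15, 0, 0, -100, -8.4],
  ],
)

```text
time: 5.92
tool_pos: [0.5275, 0.1811, 0.1385]
tool_rot: [-178.0, -1.7, 59.9]
wrist_force: [-0.9, -0.4, -0.3]
grip_width: 0.0238
finger_force: 49.6
```

Run:
```python
from h import *
go(.504,.253,.0225,60)
```

```text
t 5.92 pos [527.5 181.1 138.5] rot [-178.02   -1.67   59.95] w 23.8 f [-0.9 -0.4 -0.3] ff 49.6
ROW shift [ 47.1 -52.3 119.4] yawunits -0.01 rows 3.0
```

Call:
send_rows(
  commands=[
    [15, 24, -26, 0, 0],
    [15, 47, -48, 0, 0],
    [15, 47, -50, 40, 0],
    [15, 47, -51, 80, 0],
    [15, 47, -52, 105, 0],
    [15, 47, -52, 115, 0],
    [15, 47, -52, 115, 0],
    [15, 47, -52, 115, 0],
  ],
)

```text
time: 6.92
tool_pos: [0.5051, 0.2529, 0.0278]
tool_rot: [-178.1, -1.8, 60.0]
wrist_force: [-0.8, 1.2, -0.4]
grip_width: 0.0241
finger_force: 49.5
```

Run:
```python
from h import *
go(.504,.253,.0225,60)
o=ctrl.get_obs(); print(R.from_euler('xyz',o["tool_rot"],degrees=True).as_matrix()[:,2], o["joint_pos"])
```

```text
t 6.92 pos [505.1 252.9  27.8] rot [-178.08   -1.77   60.  ] w 24.1 f [-0.8  1.2 -0.4] ff 49.5
ROW shift [-0.6 -0.9  5.3] yawunits 0.0 rows 1.0
[-0.01363821  0.04345019 -0.9989625 ] [ 25.20541825  30.27217046  -7.67922661  51.69505596   2.58613197
 145.18229216]
```

Call:
send_rows(
  commands=[
    [15, 0, -1, 2, 0],
    [15, 0, -1, 4, 0],
    [15, 0, -1, 4, 0],
    [50, 0, -1, 4, 0],
    [60, 0, -1, 4, 0],
    [60, 0, -1, 4, 0],
    [60, 0, -1, 4, 0],
    [60, 0, -1, -30, 0],
    [60, 0, -1, -90, 0],
    [60, 0, -1, -150, 0],
  ],
)

```text
time: 8.18
tool_pos: [0.505, 0.2463, 0.1775]
tool_rot: [-178.0, -1.6, 60.0]
wrist_force: [1.6, 0.1, -0.1]
grip_width: 0.0603
finger_force: 0.0
```

Run:
```python
from h import *
go(.45,0,.25,60)
f=grab("side"); w=cloud(f); z=w[...,2]
m=(z>.004)&(z<.012)&(abs(w[...,0]-.504)<.09)&(abs(w[...,1]-.253)<.09)
P=w[m]; print(len(P),cv2.minAreaRect((P[:,:2]*1000).astype(np.float32)),np.median(P[:,2]),np.linalg.lstsq(np.c_[P[:,:2],np.ones(len(P))],P[:,2],rcond=None)[0])
```

```text
t 8.18 pos [505.  246.3 177.5] rot [-177.95   -1.59   60.02] w 60.3 f [ 1.6  0.1 -0.1] ff 0.0
ROW shift [-238.8   72.5  -81.8] yawunits 0.0 rows 5.0
382 ((505.4447326660156, 252.3917236328125), (169.25384521484375, 168.79324340820312), 86.58439636230469) 0.008270000367570696 [ 0.00127142 -0.00760792  0.00936638]
```

The cover lies flat on the sheet, top face at 8 mm and centred. The joint limit left the tool with a 2.6° tilt in q5. I'll mirror the limit at q6 = -180 over free space to cancel it.

Run:
```python
from h import *
go(.42,-.10,.28,165)
```

```text
t 8.22 pos [509.4 248.  187.1] rot [-178.46   -2.3    60.02] w 59.7 f [ 1.9 -0.4  5.3] ff 0.0
ROW shift [-342.1   93.6 -109.2] yawunits -21.0 rows 10.0
```

Call:
send_rows(
  commands=[
    [60, 0, 0, -60, 0],
    [60, -40, 11, -100, -2],
    [60, -80, 22, -105, -4],
    [60, -125, 34, -110, -6.1],
    [60, -170, 46, -110, -8.2],
    [60, -215, 58, -110, -10.3],
    [60, -260, 70, -110, -12.4],
    [60, -305, 82, -110, -14.5],
    [60, -342, 94, -110, -16.6],
    [60, -342, 94, -110, -18.7],
  ],
)

```text
time: 9.48
tool_pos: [0.4171, -0.1033, 0.2727]
tool_rot: [178.3, -1.9, 152.8]
wrist_force: [-1.0, 1.0, 0.4]
grip_width: 0.0598
finger_force: 0.0
```

Call:
send_rows(
  commands=[
    [60, 0, 0, 0, -2.1],
    [60, 0, 0, 0, -4.2],
    [60, 0, 0, 0, -6.3],
    [60, 0, 0, 0, -8.4],
    [60, 0, 0, 0, -10.5],
    [60, 0, 0, 0, -12.6],
    [60, 0, 0, 0, -14.7],
    [60, 0, 0, 0, -16.8],
    [60, 0, 0, 0, -18.9],
    [60, 0, 0, 0, -21],
  ],
)

```text
time: 10.72
tool_pos: [0.4178, -0.101, 0.2728]
tool_rot: [178.6, 2.2, -102.0]
wrist_force: [0.1, -0.1, 0.6]
grip_width: 0.0601
finger_force: 0.0
```

Run:
```python
from h import *
go(.42,-.10,.28,-20)
print(np.round(ctrl.get_obs()["joint_pos"],2))
```

```text
t 10.72 pos [ 417.8 -101.   272.8] rot [ 178.6     2.19 -102.  ] w 60.1 f [ 0.1 -0.1  0.6] ff 0.0
ROW shift [-1.7 -1.8 -7.2] yawunits -16.4 rows 8.0
[-15.08   6.12  -2.95  82.45   2.11 -93.14]
```

Call:
send_rows(
  commands=[
    [60, 0, 0, 0, -2.1],
    [60, 0, 0, 0, -4.2],
    [60, 0, 0, 0, -6.3],
    [60, 0, 0, 0, -8.4],
    [60, 0, 0, 0, -10.5],
    [60, 0, 0, 0, -12.6],
    [60, 0, 0, 0, -14.7],
    [60, 0, 0, 0, -16.8],
    [60, 0, 0, 0, -17.4],
    [60, 0, 0, 0, -18.4],
  ],
)

```text
time: 11.98
tool_pos: [0.422, -0.0814, 0.2728]
tool_rot: [-178.8, 1.3, -11.8]
wrist_force: [-0.2, -0.2, 0.5]
grip_width: 0.0601
finger_force: 0.0
```

Run:
```python
from h import *
go(.42,-.10,.28,-20)
print(np.round(ctrl.get_obs()["joint_pos"],2))
```

```text
t 11.97 pos [422.  -81.4 272.8] rot [-178.8     1.34  -11.82] w 60.1 f [-0.2 -0.2  0.5] ff 0.0
ROW shift [ 1.7 18.5 -7.7] yawunits 1.64 rows 1.0
[ -11.76    5.98   -3.09   82.27    1.2  -179.95]
```

Call:
send_rows(
  commands=[
    [60, 0, 0, 0, -1.5],
    [60, 0, 0, 0, -1.5],
  ],
)

```text
time: 12.22
tool_pos: [0.4257, -0.0472, 0.2728]
tool_rot: [179.9, 1.2, -6.3]
wrist_force: [-0.1, 0.5, 0.0]
grip_width: 0.0601
finger_force: 0.0
```

Run:
```python
from h import *
go(.42,-.10,.28,174.6)
o=ctrl.get_obs(); print(np.round(o["joint_pos"],2))
z=R.from_euler('xyz',o["tool_rot"],degrees=True).as_matrix()[:,2]; print(z)
for a in(13,-5.4): print(a,np.degrees(z[:2]@[-np.sin(np.radians(a)),np.cos(np.radians(a))]))
```

```text
t 12.22 pos [425.7 -47.2 272.8] rot [179.9    1.21  -6.31] w 60.1 f [-0.1  0.5  0. ] ff 0.0
ROW shift [-0.  53.2 -7.1] yawunits 35.82 rows 17.0
[-6.2500e+00  5.7100e+00 -3.3700e+00  8.2120e+01 -1.0000e-01 -1.7994e+02]
[-2.11714268e-02  5.24149248e-04 -9.99775723e-01]
13 0.3021349761044929
-5.4 -0.08425826877534802
```

Call:
send_rows(
  commands=[
    [60, 3, 20, 0, 2],
    [60, 6, 42, 0, 4],
    [60, 10, 65, 0, 6],
    [60, 13, 85, 0, 8],
    [60, 17, 108, 0, 10],
    [60, 20, 130, 0, 12],
    [60, 23, 150, 0, 14],
    [60, 27, 172, 0, 16],
    [60, 30, 193, 0, 18],
    [60, 33, 213, 0, 20],
  ],
)

```text
time: 13.48
tool_pos: [0.4338, -0.2656, 0.2725]
tool_rot: [178.8, -0.3, -106.9]
wrist_force: [2.0, 0.3, 0.8]
grip_width: 0.06
finger_force: 0.0
```

Call:
send_rows(
  commands=[
    [60, 0, 0, 0, 2],
    [60, 0, 0, 0, 4],
    [60, 0, 0, 0, 6],
    [60, 0, 0, 0, 8],
    [60, 0, 0, 0, 10],
    [60, 0, 0, 0, 12],
    [60, 0, 0, 0, 14],
    [60, 0, 0, 0, 15.8],
    [60, 0, 0, 0, 15.8],
    [60, 0, 0, 0, 15.8],
  ],
)

```text
time: 14.72
tool_pos: [0.4341, -0.2645, 0.2727]
tool_rot: [-179.9, -1.2, 174.6]
wrist_force: [-0.1, 0.5, 0.6]
grip_width: 0.0597
finger_force: 0.0
```

```bash
cat > fix.py <<'E'
from h import *
f=grab("top"); w=cloud(f); z=w[...,2]; X,Y=w[...,0],w[...,1]
near=(abs(X-.481)<.085)&(abs(Y-.04)<.085)
def rep(m,n):
    P=w[m]; print(n,len(P))
    if len(P)>5:
        c,s,a=cv2.minAreaRect((P[:,:2]*1000).astype(np.float32)); print("  ",np.round(c,1),np.round(s,1),round(a,1),"med",np.round(np.median(P,0)*1000,1))
rep(near&(z>.094)&(z<.120),"top")
rep(near&(z>.108)&(z<.120),"pins")
a=np.radians(13); ux=np.array([np.cos(a),np.sin(a)]); uy=np.array([-np.sin(a),np.cos(a)])
d=w[...,:2]-np.array([.481,.040]); lx=d@ux*1000; ly=d@uy*1000
# profile along ly in the middle |lx|<15
for b in np.arange(-60,60,2.):
    m=near&(abs(lx)<14)&(ly>=b)&(ly<b+2)
    if m.sum(): print(int(b),np.round(np.median(z[m])*1000),np.median(f["pixels"][m],0).astype(int).tolist(),end=" | ")
np.savez("fix.npz",**{k:np.array(v) for k,v in f.items()})
cv2.imwrite("pics/fix.png",cv2.resize(f["pixels"][165:250,200:290],None,fx=7,fy=7,interpolation=cv2.INTER_CUBIC))
E
python3 fix.py
python3 - <<'E'
from h import *
go(.435,-.262,.106,174.6)
print(np.round(ctrl.get_obs()["joint_pos"],2))
E
```

```text
top 805
   [481.5  40.3] [96.  99.7] 13.1 med [481.9  39.6 101.9]
pins 18
   [481.1  40.3] [87.1  5. ] 13.1 med [480.8  40.2 114. ]
-60 25.0 [72, 104, 121] | -58 2.0 [57, 96, 114] | -56 49.0 [50, 88, 109] | -54 56.0 [45, 65, 85] | -52 60.0 [35, 54, 70] | -50 60.0 [30, 47, 63] | -48 49.0 [40, 54, 68] | -46 16.0 [79, 108, 121] | -44 15.0 [81, 111, 124] | -42 16.0 [71, 94, 107] | -40 16.0 [63, 71, 74] | -38 17.0 [55, 56, 57] | -36 18.0 [56, 54, 54] | -34 17.0 [55, 54, 54] | -32 17.0 [53, 54, 55] | -30 49.0 [56, 56, 55] | -28 49.0 [55, 55, 56] | -26 50.0 [54, 54, 54] | -24 50.0 [56, 57, 56] | -22 49.0 [54, 53, 54] | -20 50.0 [56, 55, 55] | -18 49.0 [71, 74, 71] | -16 51.0 [97, 106, 99] | -14 99.0 [117, 130, 122] | -12 100.0 [108, 120, 118] | -10 98.0 [92, 104, 109] | -8 95.0 [91, 102, 108] | -6 92.0 [86, 98, 101] | -4 88.0 [70, 83, 89] | -2 25.0 [40, 63, 77] | 0 39.0 [31, 58, 74] | 2 55.0 [31, 57, 75] | 4 69.0 [31, 60, 76] | 6 83.0 [37, 68, 89] | 8 91.0 [42, 80, 106] | 10 94.0 [43, 81, 107] | 12 97.0 [44, 83, 109] | 14 99.0 [47, 91, 114] | 16 99.0 [51, 98, 117] | 18 97.0 [52, 96, 116] | 20 40.0 [52, 99, 119] | 22 39.0 [56, 99, 119] | 24 41.0 [55, 97, 115] | 26 40.0 [61, 91, 107] | 28 36.0 [59, 74, 82] | 30 34.0 [78, 88, 84] | 32 18.0 [57, 56, 58] | 34 19.0 [57, 58, 58] | 36 18.0 [58, 62, 67] | 38 20.0 [74, 89, 96] | 40 17.0 [79, 103, 107] | 42 17.0 [85, 116, 125] | 44 16.0 [78, 107, 120] | 46 31.0 [34, 52, 65] | 48 60.0 [31, 49, 68] | 50 61.0 [37, 57, 77] | 52 60.0 [46, 80, 99] | 54 51.0 [49, 91, 112] | 56 49.0 [54, 95, 116] | 58 3.0 [65, 102, 121] | t 14.78 pos [ 434.2 -264.4  272.7] rot [-179.9    -1.2   174.56] w 59.8 f [-0.2  0.2 -0.7] ff 0.0
ROW shift [ -4.1   2.8 166.7] yawunits -0.01 rows 3.0
[-30.98  14.83   7.8   84.01  -0.61 -25.53]
```

View pics/fix.png

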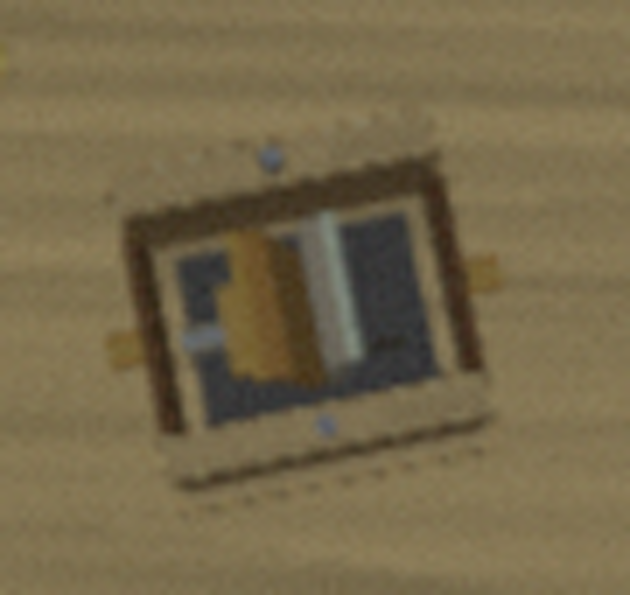

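Crop shows the pins at (270,158) and (325,425), the aluminium plate at (330,290) and the brass plate at (275,300). From the depth profile the gap at the lips runs from y = -3 to +8 mm (fixture frame), so the mouth is at y ≈ +1. Next is the blade grasp.

Call:
send_rows(
  commands=[
    [60, -2, 1, 40, 0],
    [60, -4, 2.5, 90, 0],
    [60, -4, 2.5, 130, 0],
    [60, -4, 2.5, 155, 0],
    [50, -4, 2.5, 166, 0],
    [40, -4, 2.5, 166, 0],
    [30, -4, 2.5, 166, 0],
    [8, -4, 2.5, 166, 0],
    [8, -4, 2.5, 166, 0],
    [8, -4, 2.5, 166, 0],
  ],
  grip_force=80,
)

```text
time: 16.02
tool_pos: [0.4361, -0.2627, 0.1082]
tool_rot: [-179.8, -1.0, 174.5]
wrist_force: [0.3, 0.6, 6.4]
grip_width: 0.0151
finger_force: 78.4
```

Call:
send_rows(
  commands=[
    [8, 0, 0, 0, 0],
    [8, 0, 0, 0, 0],
    [8, 0, 0, 0, 0],
  ],
)

```text
time: 16.4
tool_pos: [0.4361, -0.2627, 0.1082]
tool_rot: [-179.8, -1.0, 174.5]
wrist_force: [0.5, -0.3, 5.9]
grip_width: 0.0148
finger_force: 78.4
```

Call:
send_rows(
  commands=[
    [8, 0, 0, -15, 0],
    [8, 0, 0, -35, 0],
    [8, 0, 0, -60, 0],
    [8, 0, 0, -90, 0],
    [8, 0, 0, -120, 0],
    [8, 0, 0, -140, 0],
    [8, 0, 0, -140, 0],
    [8, 0, 0, -140, 0],
  ],
)

```text
time: 17.4
tool_pos: [0.4374, -0.2616, 0.2459]
tool_rot: [-180.0, -1.3, 174.5]
wrist_force: [0.1, 0.2, -1.1]
grip_width: 0.015
finger_force: 78.5
```

Run:
```python
from h import *
go(.481,.0413,.245,193.1)
f=grab("side"); cv2.imwrite("pics/s3.png",cv2.resize(f["pixels"][100:320,150:330],None,fx=2.5,fy=2.5))
```

```text
t 17.4 pos [ 437.4 -261.6  245.9] rot [-179.95   -1.29  174.49] w 15.0 f [ 0.1  0.2 -1.1] ff 78.5
ROW shift [-1.430e+01  3.057e+02  3.000e-01] yawunits -3.72 rows 5.0
```

View pics/s3.png

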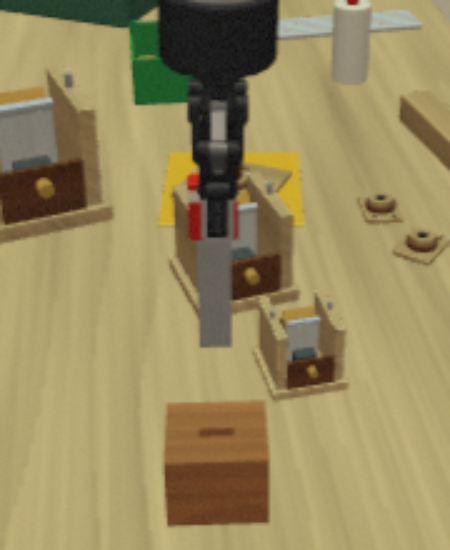

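Blade hangs upright from the fingers (crop (215,290)), clear of the holder (215,430). Carrying it over the mouth.

Call:
send_rows(
  commands=[
    [8, -1, 25, 0, -0.3],
    [8, -3, 65, 0, -0.8],
    [8, -5, 110, 0, -1.3],
    [8, -8, 160, 0, -1.9],
    [8, -10, 210, 0, -2.5],
    [8, -12, 255, 0, -3.1],
    [8, -14, 290, 0, -3.5],
    [8, -14.5, 306, 0, -3.7],
    [8, -14.5, 306, 0, -3.7],
    [8, -14.5, 306, 0, -3.7],
  ],
)

```text
time: 18.7
tool_pos: [0.4815, 0.0402, 0.2455]
tool_rot: [179.7, -1.2, -167.1]
wrist_force: [0.7, 0.1, -1.3]
grip_width: 0.0153
finger_force: 78.5
```

```bash
cat > bl.py <<'E'
from h import *
a=np.radians(13.1); Rf=np.array([[np.cos(a),-np.sin(a)],[np.sin(a),np.cos(a)]])
f=grab("side"); w=cloud(f); z=w[...,2]
d=(w[...,:2]-np.array([.4812,.0403]))@Rf*1000
m=(abs(d[...,0])<25)&(abs(d[...,1])<20)&(z>.125)&(z<.25)
for h in np.arange(.13,.25,.01):
    k=m&(z>=h)&(z<h+.01)
    if k.sum()>3: print(round(h,3),k.sum(),"lx",np.round(np.percentile(d[k][:,0],[3,50,97]),1),"ly",np.round(np.percentile(d[k][:,1],[20,50,80]),1))
print("zmin",np.nanmin(z[m])); go(.481,.0413,.245,193.1)
E
python3 bl.py
```

```text
0.14 6 lx [-13.8  -9.4   5.1] ly [-4.3 -2.5 -1.9]
0.15 37 lx [-14.3  -3.3   7.3] ly [-5.2 -4.3 -2.2]
0.16 37 lx [-13.8  -4.8   8. ] ly [-5.  -3.9 -2.4]
0.17 32 lx [-14.4  -4.2   7.9] ly [-5.7 -4.3 -2.3]
0.18 39 lx [-14.   -3.4   7.8] ly [-5.  -3.6 -1. ]
0.19 39 lx [-13.8  -2.5   8.4] ly [-4.4 -3.4 -1.9]
0.2 36 lx [-14.   -3.6   8.5] ly [-4.7 -3.6 -1.8]
0.21 39 lx [-14.   -4.2   8.1] ly [-4.6 -3.6 -2.9]
0.22 38 lx [-14.1  -4.    8.2] ly [-5.2 -4.1 -2.5]
0.23 39 lx [-13.9  -4.3   8.2] ly [-4.7 -3.7 -2.4]
0.24 32 lx [-18.8  -7.1  10.8] ly [-14.4  -8.8  -3.4]
zmin 0.14749054747114376
t 18.75 pos [481.6  40.  245.7] rot [ 179.73   -1.21 -167.11] w 15.1 f [-0.1  0.2 -1.7] ff 78.5
ROW shift [0.3 1.4 0.7] yawunits -0.04 rows 1.0
```

Call:
send_rows(
  commands=[
    [8, -1, 1.4, 0, 0],
    [8, -1, 1.4, 10, 0],
    [8, -1, 1.4, 20, 0],
    [8, -1, 1.4, 30, 0],
    [8, -1, 1.4, 40, 0],
    [8, -1, 1.4, 50, 0],
    [8, -1, 1.4, 55, 0],
    [8, -1, 1.4, 60, 0],
    [8, -1, 1.4, 60, 0],
    [8, -1, 1.4, 60, 0],
  ],
)

```text
time: 20.0
tool_pos: [0.4815, 0.0428, 0.1862]
tool_rot: [179.7, -1.1, -167.0]
wrist_force: [-0.1, 0.1, -1.1]
grip_width: 0.0152
finger_force: 78.5
```

Run:
```python
from h import *
go(.481,.0413,.148,193.1); print(ctrl.get_obs()["ft_torque"])
```

```text
t 20.0 pos [481.5  42.8 186.2] rot [ 179.72   -1.13 -167.  ] w 15.2 f [-0.1  0.1 -1.1] ff 78.5
ROW shift [ 0.  -1.6 38.2] yawunits -0.02 rows 1.0
[-0.01594777  0.04028485  0.01833517]
```

Call:
send_rows(
  commands=[
    [8, 0, -1, 5, 0],
    [8, 0, -1, 10, 0],
    [8, 0, -1, 15, 0],
    [8, 0, -1, 20, 0],
    [8, 0, -1, 25, 0],
    [8, 0, -1, 25, 0],
    [8, 0, -1, 25, 0],
  ],
)

```text
time: 20.88
tool_pos: [0.4809, 0.0418, 0.1609]
tool_rot: [179.7, -1.2, -167.0]
wrist_force: [-0.9, -1.8, -1.3]
grip_width: 0.0152
finger_force: 78.4
```

Call:
send_rows(
  commands=[
    [8, 0, 0, 2, 0],
    [8, 0, 0, 4, 0],
    [8, 0, 0, 6, 0],
    [8, 0, 0, 8, 0],
    [8, 0, 0, 8, 0],
  ],
)

```text
time: 21.5
tool_pos: [0.4807, 0.0418, 0.1527]
tool_rot: [179.7, -1.2, -167.0]
wrist_force: [0.1, -1.3, -1.6]
grip_width: 0.0151
finger_force: 78.3
```

Call:
send_rows(
  commands=[
    [8, 0, 0, 2, 0],
    [8, 0, 0, 4, 0],
    [8, 0, 0, 4, 0],
  ],
)

```text
time: 21.88
tool_pos: [0.4808, 0.0418, 0.1488]
tool_rot: [179.7, -1.2, -167.0]
wrist_force: [0.4, -0.8, -1.6]
grip_width: 0.0152
finger_force: 78.4
```

Call:
send_rows(
  commands=[
    [8, 0, 0, 2, 0],
    [8, 0, 0, 4, 0],
    [8, 0, 0, 4, 0],
  ],
)

```text
time: 22.25
tool_pos: [0.4808, 0.0418, 0.145]
tool_rot: [179.7, -1.1, -167.0]
wrist_force: [1.1, -0.7, -0.2]
grip_width: 0.0152
finger_force: 78.7
```

Call:
send_rows(
  commands=[
    [8, 0, 0, 2, 0],
    [8, 0, 0, 4, 0],
    [8, 0, 0, 4, 0],
  ],
)

```text
time: 22.62
tool_pos: [0.4808, 0.0419, 0.141]
tool_rot: [179.7, -1.1, -167.0]
wrist_force: [1.0, -0.5, 2.0]
grip_width: 0.0154
finger_force: 79.0
```

Call:
send_rows(
  commands=[
    [8, 0, 0, 1.5, 0],
    [8, 0, 0, 3, 0],
    [8, 0, 0, 3, 0],
  ],
)

```text
time: 23.0
tool_pos: [0.4808, 0.0419, 0.1382]
tool_rot: [179.7, -1.1, -167.0]
wrist_force: [1.0, -1.0, 4.9]
grip_width: 0.0154
finger_force: 79.3
```

Call:
send_rows(
  commands=[
    [8, 0, 0, 1.5, 0],
    [8, 0, 0, 3, 0],
    [8, 0, 0, 3, 0],
  ],
)

```text
time: 23.38
tool_pos: [0.4809, 0.0419, 0.1355]
tool_rot: [179.7, -1.1, -167.0]
wrist_force: [0.1, -1.5, 6.1]
grip_width: 0.015
finger_force: 79.4
```

Call:
send_rows(
  commands=[
    [8, 0, 0, 1.5, 0],
    [8, 0, 0, 1.5, 0],
    [8, 0, 0, 1.5, 0],
    [8, 0, 0, 1.5, 0],
  ],
)

```text
time: 23.88
tool_pos: [0.481, 0.0419, 0.1342]
tool_rot: [179.7, -1.1, -167.0]
wrist_force: [-0.1, -2.0, 6.8]
grip_width: 0.0152
finger_force: 79.5
```

Run:
```python
from h import *
L=[]
for i in range(8):
    f=grab("side"); o=ctrl.get_obs(); L.append(np.r_[o["wrist_force"],np.array(o["tool_pos"])*1000,o["finger_force"]])
print(np.round(np.mean(L,0),2),np.round(np.std(L,0),2),o["time"])
w=cloud(f); a=np.radians(13.1); Rf=np.array([[np.cos(a),-np.sin(a)],[np.sin(a),np.cos(a)]])
d=(w[...,:2]-np.array([.4812,.0403]))@Rf*1000; hsv=cv2.cvtColor(f["pixels"],cv2.COLOR_BGR2HSV)
red=((hsv[...,0]<8)|(hsv[...,0]>172))&(hsv[...,1]>150)&(abs(d[...,0])<30)&(abs(d[...,1])<30)&(w[...,2]>.1)
print(red.sum(),np.round(np.percentile(w[red][:,2],[0,3,97,100])*1000,1) if red.any() else "", np.round(np.percentile(d[red][:,0],[3,97]),1) if red.any() else "")
```

```text
[ 2.7000e-01 -8.2000e-01  6.8000e+00  4.8097e+02  4.1890e+01  1.3415e+02
  7.9490e+01] [0.37 0.54 0.47 0.02 0.01 0.01 0.  ] 24.275
76 [132.4 134.4 177.1 178.4] [-19.7  -9.1]
```

```bash
python3 -c "
from station import ctrl
print(ctrl.hand_in())"
```

```text
the job is handed in; nothing more can be done
None
```

I laid the cover flat on the yellow sheet and let go of it. The blade is held upright in the gap with its tip about 37 mm above the bench, and I handed the job in at 24 s of the 69 allowed. The drag is about 8 N, which puts the sprung plate back roughly 2 mm; that is inferred from force and depth, not read directly. The hand-in gave no verdict.

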